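Unlatch the tilt-out bin and hold it open

TASK

Release the black tilt-out bin on the table: lift its catch lever out of the locked notch, swing it over and let it drop fully into the notch marked by two studs, and leave it there. Then pull the bin out towards you by its steel grab bar and keep hold of the bar with the bin still at 30 degrees of tilt, so that peelings can be scraped in; it springs shut if let go, so the program finishes while still holding it open. Leave the pot, colander, mug and spoon where they are.

Things in the scene. Friction and masses are not known exactly. Their poses are not given: they have to be found in the camera images.
- stand: Fixed plywood stand, 400 mm wide (y), 215 deep (x), 190 high. Origin on the table, 120 behind its front edge, mid-width; -x points out of its front, roughly to the robot (yaw -0.12 to 0.3 rad), +y to the lever's side. 'Stand' positions: mm in this frame. A slanted wooden strip by each end of the bin has its front edge 30 degrees from upright: at the wanted tilt the bin's front is flush with it.
- bin (a joint): Tilt of the black plastic bin, rad: 0 = shut, upright; grows as its top comes out to the stand's -x; stop at 0.8; wanted 0.524 (30 degrees). Open-topped, 240 mm wide (y), 140 deep, 165 high. Spring and weight shut it with about 4 to 6 N at the grab bar over the whole travel. While the lever is in the locked notch its tongue bars a lug on the bin's +y end and the bin stays shut.
- bin_hinge (a point): Middle of the bin's hinge line, which runs along the stand's y at the bin's lower front edge: stand (-70, 0, 30).
- grab_bar (a point): Round steel bar, 16 mm thick, 130 long along the stand's y, on two end posts above the bin's front wall (37 mm free below it); part of the bin. Origin: its middle, 210 from the hinge line; shut, at stand (-67.5, 0, 240). Free in front, behind and above: pinch it from above, closing along the stand's x. It may turn between the pads as the bin tilts.
- lever (a joint): Swing of the steel catch lever about its upright post, rad, clockwise seen from above: 0 = locked notch (arm points to the stand's -x, where it starts), 1.22 = marked open notch (arm points 20 degrees from the stand's +y, towards -x). Play in a notch about 0.07 either way. Light friction: stays where left.
- lever_lift (a joint): Lift of the lever's arm, rad, about a level axis at the post: 0 = fully down in a notch, about 0.16 = resting on the teeth between notches, stop at 0.45. It drops by its own weight (about 1 N at the knob).
- lever_pivot (a point): Where the lever's swing and lift axes cross, on the post at the height of the arm's middle: stand (-70, 175, 195).
- lever_knob (a point): Grip point on the axis of the lever's upright wooden knob, a cylinder 24 mm thick, 50 tall, 125 from the pivot; 18 below its top, 31 above the arm's upper face; 37 above the pivot at lift 0. The arm is a 12 mm square bar. The teeth stand 12 mm above the seated arm's underside: raise the knob 25 to 40 mm to swing over them.
- open_notch (a point): Middle of the marked open notch, 75 mm from the pivot, at the height of a seated arm's middle. The notch is 20 mm wide, 12 mm deep in a steel quadrant; a low round stud (9 mm wide) on the tooth at either side marks it. The only other notch is the locked one.
- pot: Bystander: lidded aluminium pot, 190 mm wide (238 over handles), 147 mm high; origin: centre of its underside.
- colander: Bystander: plastic colander, 200 mm wide, 87 mm high; origin: centre of its underside.
- mug: Bystander: white ceramic mug, 80 mm wide, 95 mm high; origin: centre of its underside.
- long_spoon: Bystander: wooden spoon, 320 mm long, lying on the table along its x; origin: middle of its underside.

How it is judged:
By the outcome, as a careful person would: the job done as asked, in the order asked, and still so for the second after the job is handed in, while the arm keeps its last pose, push and grip.
It also fails if it takes over 50 s, if anything falls off the work surface, if the arm or the gripper's body presses on something with over 40 N, if the wrist force passes 120 N, or if a joint passes its speed limit or range.

ROBOT

A 6-joint arm with a two-finger parallel gripper is mounted at the origin on the work surface. World frame = base frame: x ahead of the robot, y to its left, z up, the work surface at z = 0. Lengths are in m, angles in rad, forces in N, time in s.
With the tool pointing down it reaches from about 0.35 to 0.975 m from the base axis. Payload 4.9 kg.
Tool frame: the origin (TCP) lies midway between the tips of the shut fingers; the grasp point (between the pads) lies 19 mm behind it; z points along the fingers, y is the line along which they close (so a half turn about z gives the same grasp; the last joint's range is limited). The gripper opens to 85 mm and grips with 20 to 120 N. Pads are 22 mm wide; open, the fingers measure 114 mm over their backs; the gripper's body (76 mm by 85 mm) begins 54 mm behind the grasp point. The pads swing forward as they close: fully open they stand 13 mm farther back than shut.
Start: joints at [-1.296, 0.053, 1.613, -0, 1.476, -0.119], TCP at [0.24, -0.577, 0.205] pointing down, gripper open.
Joint ranges: [-3.01, 3.01], [-1.01, 2.22], [0.06, 2.58], [-1.02, 4.17], [0.09, 2.62], [-3.14, 3.14]. Speed limits (rad/s): [2.57, 2.57, 3.14, 3.14, 3.14, 3.14].

INTERFACE

Orientations are given as a rotation vector (axis times angle).
In Python, from station import ctrl, optics, job gives the robot as it stands.
- The arm moves only by the shell command python3 -m jog 'ROWS' [OPENING] [FORCE]. ROWS is JSON, a list of rows, each a list of 2 entries, a list of its own where there are three numbers: the shift along the tool's x, y, z in m, then the turn, a rotation vector about the tool's x, y, z in rad. A call has 1 to 5 rows; each row is the pose to reach, as a shift and turn from the pose commanded when the call began, along the tool's axes at that moment; what a row does not reach only later rows make up. A row lasts 1/10 s, in which the tool goes at most 50 mm and 8.59 degrees, less where a joint would pass 70% of its speed; a pose out of reach is approached as far as the arm can. A call with a gripper value outside its range is refused whole. OPENING is the opening, from 0 (shut) to 1 (fully open), set as the call begins (- or left out, the last holds). The fingers move at their own pace and stop on an object; FORCE is the grip in N (left out, the last holds). Time passes only in rows, so rows that repeat a pose let the fingers close. It gives the time, the measured TCP pose, the force, the opening and the grip force at its end, in the units of the state.
- ctrl.get_obs(): the state, without advancing time (a new reading comes with each control period).
- optics.get_image(name): name is "scene" or "top"; returns a dict with "image" (420x560x3 uint8, blue, green, red), "fx", "fy", "cx", "cy" (pixels), "rvec" (rotation vector, rad) and "tvec" (3), from world to camera coordinates, as OpenCV has them. Camera axes: x right, y down, z forward; pixel columns grow to the right and rows downward; lengths in m; the calibration is good to about 2 mm. A picture is of the moment at which its call begins. There is no depth.
- job.finish_job(): hands the job in; it is judged then, once.
The state is a dict: "t": time; "q": joint angles; "dq": joint speeds; "effort": joint torques, N m; "tool_pos": TCP position; "tool_rot": TCP orientation; "contact_force": force on the tool from outside, world axes, zero at the start; "wrist_torque": the same for the moment, N m; "opening": finger opening in m; "grip_force": force on a finger pad.
Only numpy, scipy, OpenCV 4.12 (cv2) and the standard library are available. Lean on these libraries where they do the work, as an engineer would, in place of code of your own. Each camera call takes 0.05 s, during which the arm holds its last target. There are 200 camera calls.

## Working session

There is one attempt and no reset: what is moved stays moved. The work goes in short steps, Python scripts to look and compute and a shell command to move; the robot and the scene stay as the last step left them, time stands still between calls to the robot, and variables do not carry over. Pictures are saved under pics/ and viewed, at most 10 in all, crops included, and the job is handed in when it is done.

```bash
ls; mkdir -p pics; python3 - <<'E'
from station import ctrl, optics
import cv2
for n in("scene","top"):
    d=optics.get_image(n); cv2.imwrite(f"pics/{n}0.png",d["image"]); print(n,d["fx"],d["fy"],d["cx"],d["cy"],d["rvec"],d["tvec"])
o=ctrl.get_obs(); print(o)
E
```

```text
pics
scene 446.8220575937517 446.8220575937517 281.9019162082182 204.91106321021698 [ 1.35078663  2.31534915 -0.83388502] [ 0.28588038 -0.22430489  1.7136467 ]
top 454.9710692228558 454.9710692228558 282.9575025311836 206.60662944247736 [ 2.17194097 -2.15743462  0.09761225] [-0.03871201  0.52172071  1.60823312]
{'t': 0.1, 'q': array([-1.29601100e+00,  5.32883776e-02,  1.61415107e+00, -3.68118039e-05,
        1.47599869e+00, -1.18986952e-01]), 'dq': array([ 0.00077494, -0.0014737 , -0.002929  , -0.00079078, -0.0001707 ,
       -0.00186081]), 'effort': array([ 2.34083036e-04, -3.94910073e+01, -3.71360385e+01, -1.69162809e-04,
        3.92976362e-03,  6.71851950e-06]), 'tool_pos': array([ 0.23962751, -0.57657749,  0.20399089]), 'tool_rot': array([-3.07909587e+00, -6.14193672e-01,  2.82811210e-04]), 'contact_force': array([ 0.05674992, -0.64226395, -0.27176763]), 'wrist_torque': array([ 0.03741008, -0.01849142,  0.02587971]), 'grip_force': 0.0, 'opening': 0.08538300551072842}
```

View pics/scene0.png

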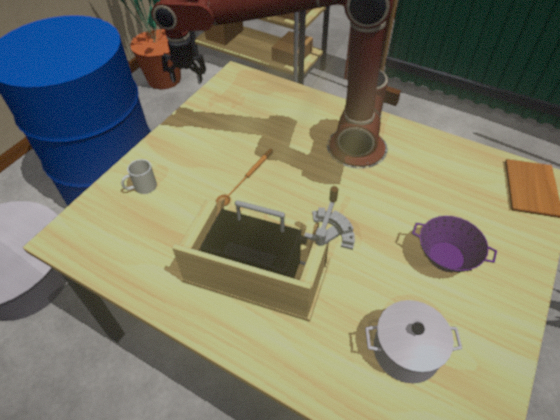

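View pics/top0.png

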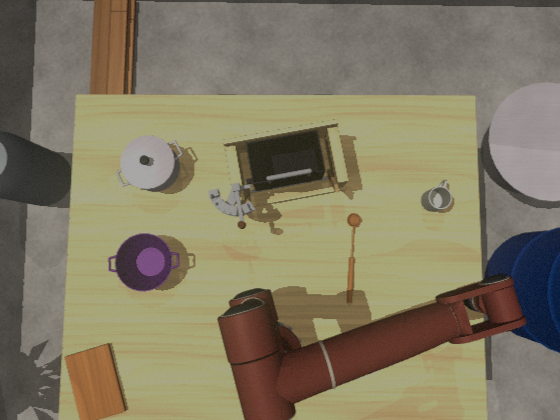

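The scene view, from behind, shows the bar at about (237,207)-(284,215) and the knob at (333,193). In the top view the bar is at (267,179)-(311,171) and the knob at (242,225). Next I'll zoom in.

```bash
python3 - <<'E'
import cv2,numpy as np
s=cv2.imread("pics/scene0.png")[170:320,170:370];t=cv2.imread("pics/top0.png")[110:240,200:360]
a=cv2.resize(s,None,fx=2,fy=2,interpolation=cv2.INTER_CUBIC);b=cv2.resize(t,None,fx=2.5,fy=2.5,interpolation=cv2.INTER_CUBIC)
o=np.zeros((325,800,3),np.uint8);o[:300,:400]=a;o[:325,400:]=b;cv2.imwrite("pics/z.png",o)
E
```

```text
(no output)
```

View pics/z.png

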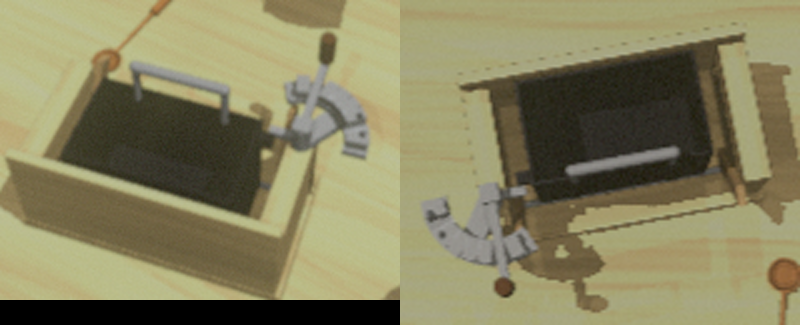

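The close-up gives the bar ends, the knob top and the pivot hub in both views. I'll cast rays onto their known heights and compare the two views.

```bash
cat > h.py <<'E'
import numpy as np,cv2
from station import ctrl,optics
from scipy.spatial.transform import Rotation as R
def ray(d,uv,z):
    Rm=cv2.Rodrigues(np.array(d["rvec"]))[0];c=-Rm.T@np.array(d["tvec"])
    v=Rm.T@np.array([(uv[0]-d["cx"])/d["fx"],(uv[1]-d["cy"])/d["fy"],1])
    return c+v*(z-c[2])/v[2]
def proj(d,p):
    return cv2.projectPoints(np.array(p,float).reshape(-1,3),np.array(d["rvec"]),np.array(d["tvec"]),np.array([[d["fx"],0,d["cx"]],[0,d["fy"],d["cy"]],[0,0,1]]),None)[0][:,0]
E
python3 - <<'E'
from h import *
s=optics.get_image("scene");t=optics.get_image("top");np.set_printoptions(precision=4,suppress=True)
for n,a,b,z in(("bar -y",(236.5,203.5),(311.6,171.2),.243),("bar +y",(284,215.3),(267.2,178.4),.243),("knob",(334,188.5),(241.6,224.8),.25),("hub",None,(236,187.2),.205)):
    print(n,a and ray(s,a,z),ray(t,b,z))
p=ray(t,(311.6,171.2),.243);q=ray(t,(267.2,178.4),.243);v=q-p;print("len",np.linalg.norm(v))
yaw=np.arctan2(-v[0],v[1]);print("yaw",yaw)
for y in(yaw,yaw-.03,yaw+.03):
    Rz=R.from_euler("z",y);o=(p+q)/2-Rz.apply([-.0675,0,.24]);print(y,"origin",o,"knob pred",o+Rz.apply([-.195,.175,.25]),"piv",o+Rz.apply([-.07,.175,.195]))
E
```

```text
bar -y [ 0.6209 -0.1166  0.243 ] [ 0.6122 -0.1266  0.243 ]
bar +y [0.593  0.0169 0.243 ] [0.5886 0.0124 0.243 ]
knob [0.447  0.0945 0.25  ] [0.4421 0.0896 0.25  ]
hub None [0.5657 0.1142 0.205 ]
len 0.14102240657160028
yaw 0.1681750948979238
0.1681750948979238 origin [ 0.6669 -0.0458  0.003 ] knob pred [0.4454 0.0941 0.253 ] piv [0.5686 0.115  0.198 ]
0.1381750948979238 origin [ 0.6673 -0.0478  0.003 ] knob pred [0.45   0.0987 0.253 ] piv [0.5738 0.1159 0.198 ]
0.1981750948979238 origin [ 0.6666 -0.0438  0.003 ] knob pred [0.4409 0.0894 0.253 ] piv [0.5635 0.114  0.198 ]
```

```bash
for i in 1 2 3; do python3 -m jog '[[[0.030,-0.036,-0.0084],[0,0,0]],[[0.060,-0.072,-0.0168],[0,0,0]],[[0.089,-0.108,-0.0252],[0,0,0]],[[0.119,-0.144,-0.0336],[0,0,0]],[[0.149,-0.180,-0.042],[0,0,0]]]'|tail -3; done
for i in 1 2 3 4; do python3 -m jog '[[[0,0,0],[0,0,-0.1465]],[[0,0,0],[0,0,-0.293]],[[0,0,0],[0,0,-0.4395]],[[0,0,0],[0,0,-0.586]],[[0,0,0],[0,0,-0.7325]]]' 1|tail -3; done
python3 - <<'E'
from h import *
o=ctrl.get_obs();print(o["t"],o["q"],o["tool_pos"],R.from_rotvec(o["tool_rot"]).as_matrix().round(3))
s=optics.get_image("scene");t=optics.get_image("top")
a=cv2.resize(s["image"][140:290,190:390],None,fx=2,fy=2);b=cv2.resize(t["image"][110:260,190:390],None,fx=2,fy=2)
cv2.imwrite("pics/h1.png",np.hstack([a,b]))
E
```

```text
contact_force: [0.2, 0.6, 0.8]
opening: 0.0854
grip_force: 0.0
contact_force: [0.7, -1.3, 0.3]
opening: 0.0854
grip_force: 0.0
contact_force: [0.5, -0.1, 1.7]
opening: 0.0855
grip_force: 0.0
contact_force: [-0.5, -0.4, -0.2]
opening: 0.0855
grip_force: 0.0
contact_force: [0.2, -0.6, -0.5]
opening: 0.0852
grip_force: 0.0
contact_force: [-0.3, -0.0, 0.2]
opening: 0.0857
grip_force: 0.0
contact_force: [0.6, -0.6, 0.5]
opening: 0.0854
grip_force: 0.0
3.7 [ 4.21563987e-02 -4.06129530e-01  1.81017435e+00 -7.39015249e-06
  1.73790063e+00 -1.71695017e+00] [0.44523874 0.09304454 0.33087378] [[-0.982 -0.187 -0.   ]
 [-0.187  0.982 -0.   ]
 [ 0.     0.    -1.   ]]
```

View pics/h1.png

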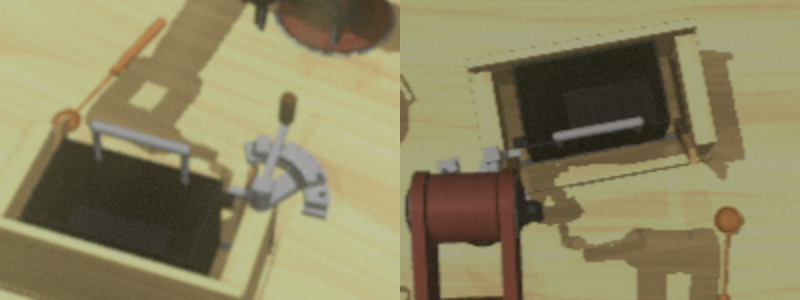

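The pictures show the knob clear at about scene (334,187). The gripper is just out of the crop, above. I'll descend to just above the knob and check.

```bash
python3 -m jog '[[[0,0,0.03],[0,0,0]],[[0,0,0.06],[0,0,0]],[[0,0,0.06],[0,0,0]]]'|tail -6
python3 - <<'E'
from h import *
s=optics.get_image("scene")
o=ctrl.get_obs();print(o["tool_pos"],proj(s,o["tool_pos"]),proj(s,o["tool_pos"]-[0,0,-.013]))
cv2.imwrite("pics/h2.png",cv2.resize(s["image"][80:240,250:430],None,fx=3.5,fy=3.5,interpolation=cv2.INTER_CUBIC))
E
```

```text
t: 4.1
tool_pos: [0.443, 0.0929, 0.2661]
tool_rot: [0.281, -3.12, -0.001]
contact_force: [-0.6, -0.2, -1.2]
opening: 0.0854
grip_force: 0.0
[0.44407127 0.09300307 0.26892963] [[334.54072122 183.05422716]] [[334.93864929 179.86061288]]
```

View pics/h2.png

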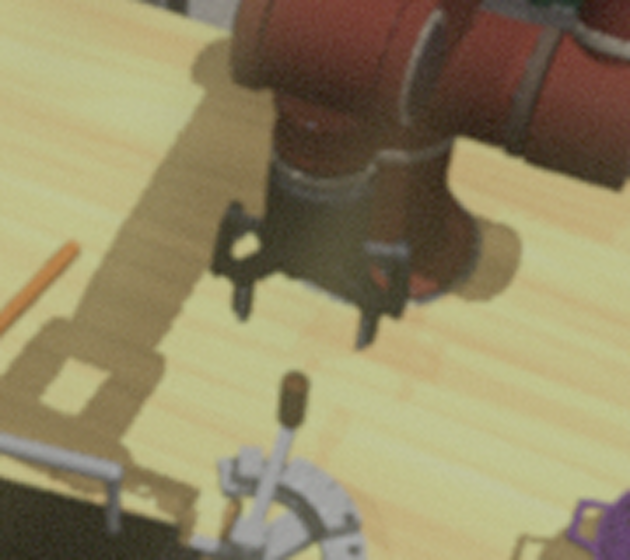

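The fingertips are at crop (243,318) and (363,345), straddling the knob at (294,378) sideways. I'll go down and check before closing.

```bash
python3 -m jog '[[[0,0,0.02],[0,0,0]],[[0,0,0.04],[0,0,0]],[[0,0,0.056],[0,0,0]],[[0,0,0.056],[0,0,0]]]'|tail -5
python3 - <<'E'
from h import *
s=optics.get_image("scene")
o=ctrl.get_obs();print(o["tool_pos"],proj(s,o["tool_pos"]),proj(s,o["tool_pos"]+[0,0,.013]))
cv2.imwrite("pics/h3.png",cv2.resize(s["image"][100:240,270:400],None,fx=4,fy=4,interpolation=cv2.INTER_CUBIC))
E
```

```text
tool_pos: [0.4446, 0.093, 0.2138]
tool_rot: [0.284, -3.126, -0.0]
contact_force: [-0.0, 0.2, -0.5]
opening: 0.0856
grip_force: 0.0
[0.44528836 0.09304269 0.21517203] [[332.79007955 196.01384323]] [[333.16120623 193.02665289]]
```

View pics/h3.png

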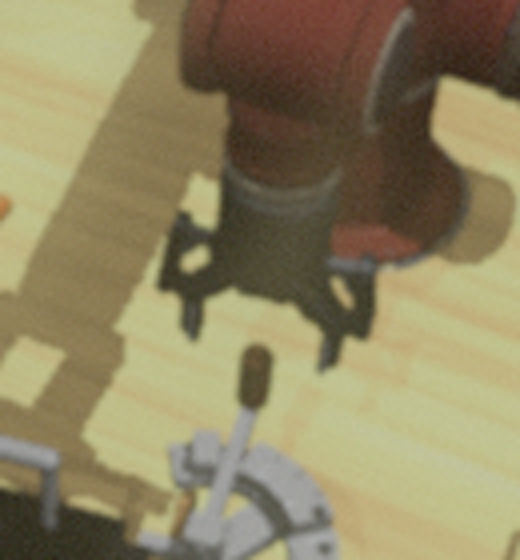

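The tips appear level with the knob top at about (335,188), some 5 px higher than expected for the open fingers. I'll close gently and check.

```bash
python3 -m jog '[[[0,0,0],[0,0,0]],[[0,0,0],[0,0,0]],[[0,0,0],[0,0,0]],[[0,0,0],[0,0,0]],[[0,0,0],[0,0,0]]]' 0 30|tail -5
python3 -m jog '[[[0,0,0],[0,0,0]],[[0,0,0],[0,0,0]]]'|tail -5
python3 - <<'E'
from h import *
s=optics.get_image("scene")
o=ctrl.get_obs();print(o["t"],o["tool_pos"],proj(s,o["tool_pos"]))
cv2.imwrite("pics/h4.png",cv2.resize(s["image"][100:240,270:400],None,fx=4,fy=4,interpolation=cv2.INTER_CUBIC))
E
```

```text
tool_pos: [0.4455, 0.093, 0.2155]
tool_rot: [-0.286, 3.128, -0.0]
contact_force: [-0.5, -0.2, 0.8]
opening: 0.0221
grip_force: 29.3
tool_pos: [0.4455, 0.093, 0.2154]
tool_rot: [-0.286, 3.128, -0.0]
contact_force: [-1.5, -0.6, 2.2]
opening: 0.0221
grip_force: 29.3
5.35 [0.44544977 0.09300478 0.21536218] [[332.75895126 196.00311852]]
```

View pics/h4.png

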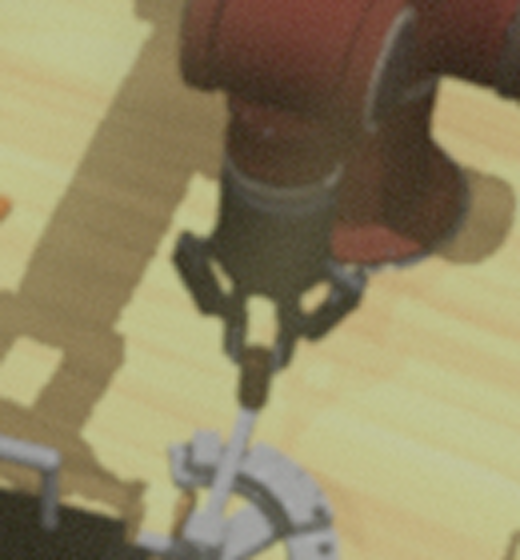

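The knob is pinched at about crop (255,370) with 29 N. I'll lift it along the lever's arc, tilting with it.

```bash
python3 -m jog '[[[-0.002,0,-0.011],[0,0.09,0]],[[-0.005,0,-0.022],[0,0.18,0]],[[-0.009,0,-0.033],[0,0.27,0]],[[-0.009,0,-0.033],[0,0.27,0]],[[-0.009,0,-0.033],[0,0.27,0]]]' 0 40 |tail -6
python3 - <<'E'
from h import *
s=optics.get_image("scene")
o=ctrl.get_obs();print(o["t"],o["tool_pos"],proj(s,o["tool_pos"]),o["wrist_torque"])
cv2.imwrite("pics/h5.png",cv2.resize(s["image"][100:240,270:400],None,fx=4,fy=4,interpolation=cv2.INTER_CUBIC))
E
```

```text
t: 5.85
tool_pos: [0.4545, 0.0947, 0.2472]
tool_rot: [0.262, -2.862, 0.035]
contact_force: [1.4, -0.2, -2.6]
opening: 0.0215
grip_force: 40.0
5.9 [0.45434514 0.09470746 0.24703451] [[332.85025422 190.9557418 ]] [-0.00123372 -0.66698971  0.01079859]
```

View pics/h5.png

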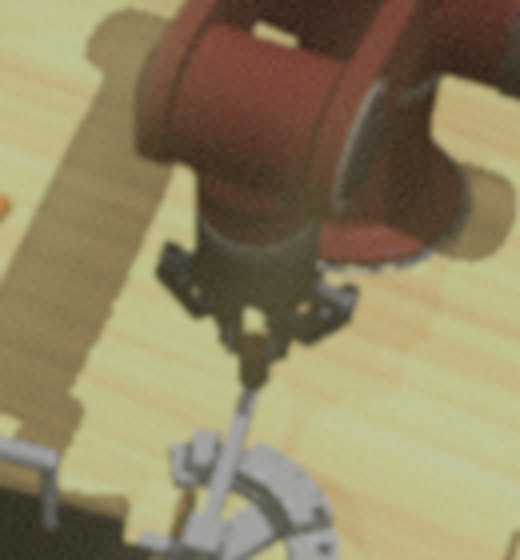

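The lever is lifted and held, with the arm clear of the quadrant. Now I'll work out the swing rows.

```bash
python3 - <<'E'
from h import *
o=ctrl.get_obs();p=o["tool_pos"];T=R.from_rotvec(o["tool_rot"]);c=np.array([.568,.1145,0])
for k in range(2):
    for i in range(1,6):
        S=R.from_euler("z",-.122*i);d=S.apply(p-c)+c-p
        print(k,T.inv().apply(d).round(4),(T.inv()*S*T).as_rotvec().round(4))
    break
E
```

```text
0 [-0.001   0.014  -0.0003] [-0.0323  0.      0.1177]
0 [-0.0036  0.0278 -0.001 ] [-0.0646  0.      0.2353]
0 [-0.0078  0.0412 -0.0021] [-0.0968  0.      0.353 ]
0 [-0.0135  0.054  -0.0037] [-0.1291  0.      0.4706]
0 [-0.0207  0.0659 -0.0057] [-0.1614  0.      0.5883]
```

```bash
python3 -m jog '[[[-0.001,0.014,0],[-0.032,0,0.118]],[[-0.0036,0.0278,-0.001],[-0.065,0,0.235]],[[-0.008,0.041,-0.002],[-0.097,0,0.353]],[[-0.0135,0.054,-0.0037],[-0.129,0,0.471]],[[-0.0207,0.066,-0.0057],[-0.161,0,0.588]]]' |tail -6
python3 -m jog '[[[-0.001,0.014,0],[-0.032,0,0.118]],[[-0.0036,0.0278,-0.001],[-0.065,0,0.235]],[[-0.008,0.041,-0.002],[-0.097,0,0.353]],[[-0.0135,0.054,-0.0037],[-0.129,0,0.471]],[[-0.0207,0.066,-0.0057],[-0.161,0,0.588]]]' |tail -6
python3 -m jog '[[[0,0,0],[0,0,0]]]' >/dev/null
python3 - <<'E'
from h import *
s=optics.get_image("scene");t=optics.get_image("top")
o=ctrl.get_obs();print(o["t"],o["tool_pos"],R.from_rotvec(o["tool_rot"]).as_matrix().round(3),o["q"])
a=cv2.resize(s["image"][130:260,280:410],None,fx=4,fy=4,interpolation=cv2.INTER_CUBIC)
b=cv2.resize(t["image"][150:240,190:280],None,fx=3,fy=3,interpolation=cv2.INTER_CUBIC)
c=np.zeros((520,790,3),np.uint8);c[:,:520]=a;c[:270,520:]=b;cv2.imwrite("pics/h6.png",c)
E
```

```text
t: 6.4
tool_pos: [0.4629, 0.1639, 0.2475]
tool_rot: [-0.618, -2.812, -0.083]
contact_force: [2.6, -0.3, -2.6]
opening: 0.0213
grip_force: 39.9
t: 6.9
tool_pos: [0.5095, 0.2155, 0.2481]
tool_rot: [-1.444, -2.517, -0.194]
contact_force: [-0.6, 0.7, -0.1]
opening: 0.0213
grip_force: 40.1
7.1 [0.50934508 0.21506418 0.24833062] [[-0.493  0.859 -0.137]
 [ 0.829  0.511  0.228]
 [ 0.266 -0.001 -0.964]] [ 0.12731636 -0.09519932  1.70505745  0.24661595  1.63988209 -0.40541066]
```

View pics/h6.png

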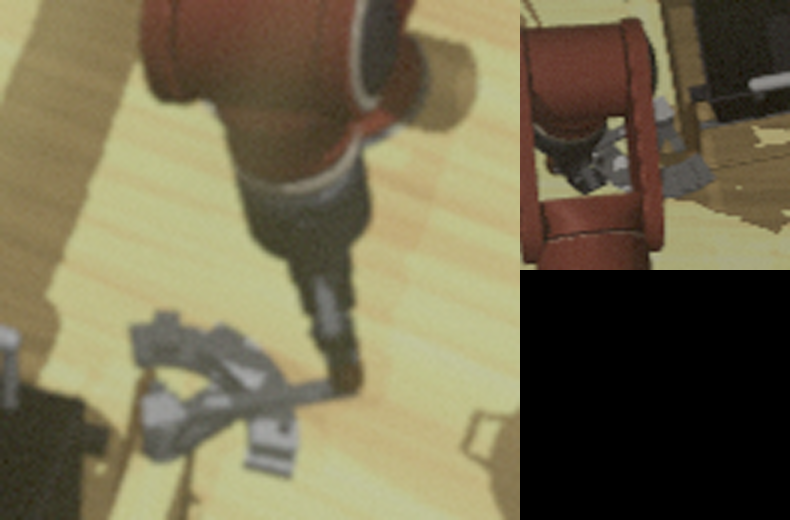

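The arm is held over the open-notch region, with a stud visible at crop (289,425). The bearing from the pivot is 30.3°, against 30.6° expected. Lowering now.

```bash
python3 -m jog '[[[0.001,0,0.011],[0,-0.09,0]],[[0.001,0,0.0227],[0,-0.18,0]],[[0.0003,0,0.034],[0,-0.27,0]],[[0.0003,0,0.034],[0,-0.27,0]],[[0.0003,0,0.034],[0,-0.27,0]]]' 0 25 |tail -6
python3 -m jog '[[[0,0,0],[0,0,0]]]' 
python3 - <<'E'
from h import *
s=optics.get_image("scene")
Rz=R.from_euler("z",.185);og=np.array([.668,-.047,0])
for n,a in(("pivot",[-.07,.175,.195]),("notch",[-.0957,.2455,.195]),("knobgrip",[-.113,.292,.232])):print(n,og+Rz.apply(a),(proj(s,og+Rz.apply(a))-[280,130])*4)
cv2.imwrite("pics/h7.png",cv2.resize(s["image"][130:260,280:410],None,fx=4,fy=4,interpolation=cv2.INTER_CUBIC))
E
```

```text
t: 7.6
tool_pos: [0.5046, 0.2237, 0.216]
tool_rot: [-1.553, -2.728, 0.001]
contact_force: [-3.6, 5.4, 2.9]
opening: 0.0214
grip_force: 40.4
t: 7.7
tool_pos: [0.5048, 0.2237, 0.2162]
tool_rot: [-1.554, -2.726, -0.0]
contact_force: [-4.0, 6.3, 4.2]
opening: 0.0216
grip_force: 40.4
pivot [0.56700382 0.11213759 0.195     ] [[156.91581178 412.4088738 ]]
notch [0.52877413 0.17670717 0.195     ] [[267.08902723 410.37586185]]
knobgrip [0.50321582 0.21923143 0.232     ] [[347.41491786 375.96927808]]
```

View pics/h7.png

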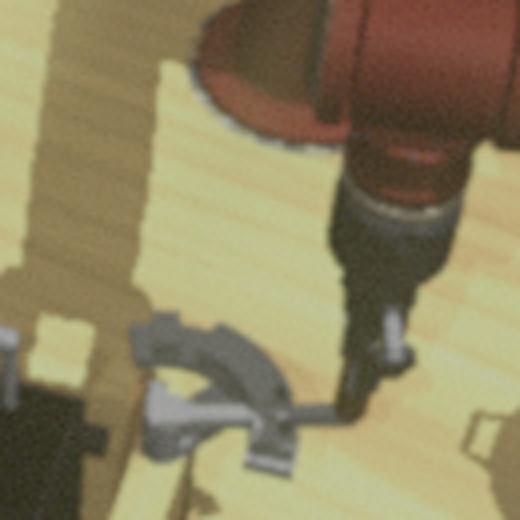

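The arm lies in the notch at crop (265,415), and the knob's TCP height matches the starting seated height (0.216 against 0.215). The wrist force is small. I'll release, rise, and check the knob numerically, since no picture views are left.

```bash
python3 -m jog '[[[0,0,0],[0,0,0]],[[0,0,0],[0,0,0]],[[0,0,0],[0,0,0]],[[0,0,0],[0,0,0]]]' 0.7 |tail -3
python3 -m jog '[[[0,0,-0.03],[0,0,0]],[[0,0,-0.06],[0,0,0]],[[0,0,-0.09],[0,0,0]],[[0,0,-0.09],[0,0,0]]]' |tail -6
python3 - <<'E'
from h import *
o=ctrl.get_obs();T=R.from_rotvec(o["tool_rot"]);p=o["tool_pos"];print(T.as_matrix().round(3))
g=np.array([.603,-.056,.306]);print("to hover",T.inv().apply(g-p).round(4),"turn",(T.inv()*R.from_euler("z",.185+np.pi/2)*R.from_rotvec([np.pi,0,0])).as_rotvec().round(3))
E
```

```text
contact_force: [0.1, 0.1, 0.1]
opening: 0.0598
grip_force: 0.0
t: 8.55
tool_pos: [0.5078, 0.2232, 0.3111]
tool_rot: [1.554, 2.723, 0.005]
contact_force: [-0.2, -0.2, 1.3]
opening: 0.06
grip_force: 0.0
[[-0.509  0.861  0.008]
 [ 0.861  0.509 -0.   ]
 [-0.004  0.006 -1.   ]]
to hover [-0.2888 -0.0601  0.006 ] turn [0.007 0.003 0.349]
```

```bash
python3 -m jog '[[[-0.041,-0.0086,0],[0,0,0]],[[-0.082,-0.017,0],[0,0,0]],[[-0.123,-0.026,0],[0,0,0]],[[-0.165,-0.034,0],[0,0,0]],[[-0.206,-0.043,0],[0,0,0]]]' 1|tail -6
python3 -m jog '[[[-0.041,-0.0086,0.003],[0,0,0.117]],[[-0.083,-0.017,0.006],[0,0,0.234]],[[-0.083,-0.017,0.006],[0.006,0.003,0.349]],[[-0.083,-0.017,0.006],[0.006,0.003,0.349]]]' |tail -6
python3 - <<'E'
from h import *
o=ctrl.get_obs();T=R.from_rotvec(o["tool_rot"]);p=o["tool_pos"];print(p,T.as_matrix().round(3))
s=optics.get_image("scene");t=optics.get_image("top")
Rz=R.from_euler("z",.185);og=np.array([.668,-.047,0])
k=og+Rz.apply([-.113,.292,.25]);res={}
for n,d in(("s",s),("t",t)):
    u,v=proj(d,k)[0].astype(int);im=cv2.GaussianBlur(d["image"],(3,3),0).astype(int)
    x0,y0=u-25,v-25;w=im[y0:v+26,x0:u+26]
    m=((w[...,2]<140)&(w[...,2]>w[...,0]*1.35)).astype(np.uint8)
    print(n,"pred",proj(d,k)[0])
    N,L,S,C=cv2.connectedComponentsWithStats(m)
    for i in range(1,N):
        if S[i,4]>15:print("  comp",S[i]+[x0,y0,0,0,0],C[i]+[x0,y0])
E
```

```text
t: 9.05
tool_pos: [0.5734, 0.0218, 0.3045]
tool_rot: [-1.557, -2.728, 0.006]
contact_force: [0.9, 0.1, 0.2]
opening: 0.085
grip_force: 0.0
t: 9.45
tool_pos: [0.6007, -0.0579, 0.2981]
tool_rot: [-2.005, -2.409, 0.012]
contact_force: [-0.6, 0.3, 0.0]
opening: 0.0854
grip_force: 0.0
[ 0.60073149 -0.05790004  0.29814744] [[-0.182  0.983 -0.01 ]
 [ 0.983  0.182 -0.002]
 [ 0.    -0.011 -1.   ]]
s pred [367.81003874 219.87480279]
  comp [363 220  10  16 116] [367.89655172 227.28448276]
t pred [200.22242809 204.85925719]
  comp [175 179  17  14 158] [181.12025316 184.06962025]
  comp [196 201  11  10  76] [200.44736842 205.71052632]
```

The knob is seen at scene (368,222) and top (200.4,205.7). That is within 2 px of the seated open-notch prediction, so the lever is seated. Now descending on the bar and gripping.

```bash
python3 -m jog '[[[0,0.001,0.03],[0,0,0]],[[0,0.002,0.055],[0,0,0]],[[0,0.002,0.077],[0,0,0]],[[0,0.002,0.077],[0,0,0]]]' 1|tail -6
python3 -m jog '[[[0,0,0],[0,0,0]],[[0,0,0],[0,0,0]],[[0,0,0],[0,0,0]],[[0,0,0],[0,0,0]],[[0,0,0],[0,0,0]]]' 0 40|tail -6
python3 -m jog '[[[0,0,0],[0,0,0]],[[0,0,0],[0,0,0]],[[0,0,0],[0,0,0]]]' |tail -6
```

```text
t: 9.95
tool_pos: [0.5999, -0.0548, 0.2185]
tool_rot: [-1.996, -2.411, 0.016]
contact_force: [-0.9, -0.4, 0.4]
opening: 0.0858
grip_force: 0.0
t: 10.45
tool_pos: [0.6027, -0.0564, 0.2238]
tool_rot: [-2.005, -2.414, 0.01]
contact_force: [0.9, -0.1, 0.3]
opening: 0.0128
grip_force: 0.0
t: 10.75
tool_pos: [0.6023, -0.0563, 0.2228]
tool_rot: [-2.004, -2.413, 0.011]
contact_force: [-0.7, -0.2, 0.6]
opening: -0.0
grip_force: 0.0
```

The fingers closed on nothing, so the tips must be higher than assumed, or off to the side. I'll measure the tip by differencing against the first frame.

```bash
python3 - <<'E'
from h import *
np.set_printoptions(linewidth=250)
o=ctrl.get_obs();p=o["tool_pos"];s=optics.get_image("scene");print(p,o["opening"],"tcp px",proj(s,p))
g=lambda im:cv2.GaussianBlur(im,(3,3),0).astype(int)
a=g(s["image"]);b=g(cv2.imread("pics/scene0.png"))
d=np.abs(a-b).max(2)
m=d>35
for c in range(244,280,2):
    r=np.where(m[150:235,c])[0]+150
    # dark (gripper) pixels
    k=np.where(a[150:235,c].max(1)<75)[0]+150
    br=np.where((a[195:222,c].min(1)>100))[0]+195
    print(c,"chg",r.max() if len(r) else None,"gray rows now",a[196:222:1,c].mean(1).astype(int),"was",b[203:216,c].mean(1).astype(int))
E
```

```text
[ 0.60228881 -0.05631743  0.2228149 ] -4.544405446075761e-05 tcp px [[259.18708893 211.88167354]]
244 chg 208 gray rows now [119 115 109 104 100 100 103 106 106 101  95  95 106 126 149 167 174 163 131  87  59  52  51  51  53  53] was [154 149 138 126 124 140 157 166 169 166 152 122  85]
246 chg 206 gray rows now [105  95  87  82  79  83  94 104 106 102  98 103 125 153 172 180 181 175 152 114  76  57  53  52  52  52] was [157 153 145 133 125 133 151 163 167 168 163 142 106]
248 chg 206 gray rows now [106 103 104 105 102  99 100 104 107 104 100 102 120 148 169 177 180 179 166 134  91  62  53  52  53  52] was [162 156 150 140 128 127 141 158 165 168 167 155 126]
250 chg 206 gray rows now [111 109 108 104  97  88  84  91 101 106 104 101 109 132 158 173 177 178 171 148 111  76  59  55  54  54] was [162 156 153 147 134 124 130 148 161 165 165 159 139]
252 chg 207 gray rows now [ 91  92  89  85  79  73  73  82  96 105 106 102 102 118 146 167 176 178 176 165 137  97  66  55  54  53] was [167 160 155 151 141 128 125 140 156 164 165 164 154]
254 chg 208 gray rows now [ 75  87  91  84  74  68  
[... 1717 characters left out ...]
179 179 180 181 179 173 168 164 155 141 136 150 169 178 177 173 165 142] was [166 166 167 168 168 166 161 155 151 144 131 126 139]
274 chg 172 gray rows now [177 177 178 179 181 180 179 177 177 178 180 182 180 175 170 167 161 148 135 137 156 174 180 177 170 156] was [166 166 167 168 169 167 163 158 154 149 138 125 127]
276 chg 169 gray rows now [179 178 178 179 180 181 181 179 177 178 180 182 182 179 172 167 164 156 142 135 147 167 179 179 175 166] was [167 166 167 168 168 169 167 160 155 152 144 131 124]
278 chg 167 gray rows now [179 179 179 178 179 180 181 181 180 178 179 180 180 178 173 168 165 160 150 137 137 154 171 176 174 168] was [169 168 167 167 169 169 167 161 156 153 148 138 125]
```

The bar is unmoved. By pixel profile its axis lies near row 214 at column 258, whereas my eye reading put it at about 209. I'll re-triangulate from profiles.

```bash
python3 - <<'E'
from h import *
np.set_printoptions(precision=4,suppress=True,linewidth=200)
s=optics.get_image("scene");t=optics.get_image("top")
def line(im,ends,ylim):
    hsv=cv2.cvtColor(cv2.GaussianBlur(im,(3,3),0),cv2.COLOR_BGR2HSV)
    x0,x1=ends;y0,y1=ylim
    w=hsv[y0:y1,x0:x1];m=((w[...,1]<60)&(w[...,2]>110)).astype(np.uint8)
    N,L,S,C=cv2.connectedComponentsWithStats(m);i=1+S[1:,4].argmax();ys,xs=np.where(L==i)
    print("comp",S[i]+[x0,y0,0,0,0]); 
    cols=np.unique(xs);mid=np.array([[c+x0,ys[xs==c].mean()+y0,np.ptp(ys[xs==c])+1] for c in cols]);print(mid[::6]);return mid
ms=line(cv2.imread("pics/scene0.png"),(228,296),(196,235))
mt=line(cv2.imread("pics/top0.png"),(258,322),(160,190))
def fit(m,lo,hi):
    k=(m[:,0]>=lo)&(m[:,0]<=hi);return np.polyfit(m[k,0],m[k,1],1)
ft=fit(mt,mt[3,0],mt[-4,0]);fs=fit(ms,ms[8,0],ms[-8,0])
# top ray endpoints at various z; line in scene at same z
for z in(.23,.24,.25):
    A=[ray(t,(c,np.polyval(ft,c)),z) for c in(mt[0,0]-.5,mt[-1,0]+.5)];B=[ray(s,(c,np.polyval(fs,c)),z) for c in(ms[0,0]-.5,ms[-1,0]+.5)]
    print(z,"top",A[0],A[1],"mid",(A[0]+A[1])/2,"len",np.linalg.norm(A[0]-A[1]),"scene",B[0],B[1],"mid",(B[0]+B[1])/2,np.linalg.norm(B[0]-B[1]))
E
```

```text
comp [234 199  51  25 354]
[[234.  202.    1. ]
 [240.  203.    7. ]
 [246.  204.    7. ]
 [252.  206.    7. ]
 [258.  208.    7. ]
 [264.  209.    7. ]
 [270.  211.    7. ]
 [276.  213.    7. ]
 [282.  213.5   6. ]]
comp [267 169  44  11 134]
[[267.  177.5   2. ]
 [273.  177.    3. ]
 [279.  176.    3. ]
 [285.  175.    3. ]
 [291.  173.5   4. ]
 [297.  172.    3. ]
 [303.  171.    3. ]
 [309.  170.    3. ]]
0.23 top [0.5922 0.0153 0.23  ] [ 0.6185 -0.1238  0.23  ] mid [ 0.6054 -0.0543  0.23  ] len 0.14152231637581003 scene [ 0.6077 -0.1366  0.23  ] [0.5832 0.0129 0.23  ] mid [ 0.5955 -0.0618  0.23  ] 0.1514540882856494
0.24 top [0.5906 0.0148 0.24  ] [ 0.6167 -0.1233  0.24  ] mid [ 0.6036 -0.0543  0.24  ] len 0.1405271288297325 scene [ 0.6143 -0.1311  0.24  ] [0.59   0.0168 0.24  ] mid [ 0.6022 -0.0572  0.24  ] 0.14986744216297393
0.25 top [0.5889 0.0143 0.25  ] [ 0.6148 -0.1228  0.25  ] mid [ 0.6019 -0.0543  0.25  ] len 0.13953194128365506 scene [ 0.6208 -0.1257  0.25  ] [0.5968 0.0206 0.25  ] mid [ 0.6088 -0.0525  0.25  ] 0.14828079604029848
```

The grey mask confirms the original bar estimate of (0.603, -0.056, 0.24). The shut fingertips end around row 208, about 20 mm higher than the nominal TCP, as they did at the knob. So I closed above the bar. Open, go 20 mm lower, and close again.

```bash
python3 -m jog '[[[0,0,0],[0,0,0]],[[0,0,0],[0,0,0]],[[0,0,0],[0,0,0]],[[0,0,0],[0,0,0]],[[0,0,0],[0,0,0]]]' 1|tail -3
python3 -m jog '[[[0,0,0.01],[0,0,0]],[[0,0,0.02],[0,0,0]],[[0,0,0.02],[0,0,0]]]' |tail -6
python3 -m jog '[[[0,0,0],[0,0,0]],[[0,0,0],[0,0,0]],[[0,0,0],[0,0,0]],[[0,0,0],[0,0,0]],[[0,0,0],[0,0,0]]]' 0 40|tail -3
python3 -m jog '[[[0,0,0],[0,0,0]],[[0,0,0],[0,0,0]],[[0,0,0],[0,0,0]]]' |tail -6
```

```text
contact_force: [0.4, -0.3, 0.6]
opening: 0.0727
grip_force: 0.0
t: 11.7
tool_pos: [0.6007, -0.056, 0.1999]
tool_rot: [-2.001, -2.41, 0.014]
contact_force: [-1.4, 0.0, 0.5]
opening: 0.0859
grip_force: 0.0
contact_force: [4.8, 0.6, -4.6]
opening: 0.0146
grip_force: 39.2
t: 12.5
tool_pos: [0.6036, -0.0562, 0.2036]
tool_rot: [-2.006, -2.416, 0.007]
contact_force: [4.9, -0.0, -0.1]
opening: 0.0142
grip_force: 39.3
```

The bar is held (opening 14 mm reads about 2 mm small, as it did on the knob), but perhaps near the pad tips. I'll re-grip 9 mm deeper for margin.

```bash
python3 -m jog '[[[0,0,0],[0,0,0]],[[0,0,0],[0,0,0]],[[0,0,0],[0,0,0]],[[0,0,0.004],[0,0,0]],[[0,0,0.009],[0,0,0]]]' 1|tail -6
python3 -m jog '[[[0,0,0],[0,0,0]],[[0,0,0],[0,0,0]],[[0,0,0],[0,0,0]],[[0,0,0],[0,0,0]],[[0,0,0],[0,0,0]]]' 0 50|tail -3
python3 -m jog '[[[0,0,0],[0,0,0]],[[0,0,0],[0,0,0]],[[0,0,0],[0,0,0]]]' |tail -6
python3 - <<'E'
from h import *
o=ctrl.get_obs();T=R.from_rotvec(o["tool_rot"]);print(T.as_matrix().round(3))
Rz=R.from_euler("z",.185)
f=lambda th:np.array([2.5*np.cos(th)-210*np.sin(th),0,210*np.cos(th)+2.5*np.sin(th)])/1000
for th in np.radians([3,6,9,12,15,18,21,24,27,30]):print(round(np.degrees(th)),T.inv().apply(Rz.apply(f(th)-f(0))).round(4))
E
```

```text
t: 13.0
tool_pos: [0.6021, -0.0564, 0.1938]
tool_rot: [-2.004, -2.413, 0.011]
contact_force: [-0.0, 0.5, 0.2]
opening: 0.0843
grip_force: 0.0
contact_force: [4.7, 0.6, -5.4]
opening: 0.0144
grip_force: 48.8
t: 13.8
tool_pos: [0.6034, -0.0562, 0.1945]
tool_rot: [-2.005, -2.415, 0.007]
contact_force: [4.7, 0.0, -2.4]
opening: 0.0144
grip_force: 48.7
[[-0.184  0.983 -0.004]
 [ 0.983  0.184 -0.002]
 [-0.001 -0.005 -1.   ]]
3 [-0.     -0.011   0.0002]
6 [-0.    -0.022  0.001]
9 [ 0.     -0.0329  0.0024]
12 [ 0.     -0.0437  0.0043]
15 [ 0.     -0.0544  0.0068]
18 [ 0.     -0.065   0.0098]
21 [ 0.     -0.0754  0.0134]
24 [ 0.     -0.0855  0.0175]
27 [ 0.     -0.0955  0.0222]
30 [ 0.     -0.1052  0.0274]
```

```bash
python3 -m jog '[[[0,-0.011,0],[0,0,0]],[[0,-0.022,0.001],[0,0,0]],[[0,-0.033,0.0024],[0,0,0]],[[0,-0.0437,0.0043],[0,0,0]],[[0,-0.0544,0.0068],[0,0,0]]]' |tail -5
python3 -m jog '[[[0,-0.0106,0.003],[0,0,0]],[[0,-0.021,0.0066],[0,0,0]],[[0,-0.0311,0.0107],[0,0,0]],[[0,-0.0411,0.0154],[0,0,0]],[[0,-0.0508,0.0206],[0,0,0]]]' |tail -5
python3 -m jog '[[[0,0,0],[0,0,0]],[[0,0,0],[0,0,0]],[[0,0,0],[0,0,0]]]' |tail -6
python3 - <<'E'
from h import *
np.set_printoptions(precision=4,suppress=True,linewidth=200)
o=ctrl.get_obs();print(o["tool_pos"])
s=optics.get_image("scene");t=optics.get_image("top")
Rz=R.from_euler("z",.185);q=np.array([.603,-.056,.24])
f=lambda th:np.array([2.5*np.cos(th)-210*np.sin(th),0,210*np.cos(th)+2.5*np.sin(th)])/1000
for th in(26,30,34):
    e=[q+Rz.apply(f(np.radians(th))-f(0)+[0,y,0]) for y in(-.065,-.045,.045,.065)];print(th,"scene",proj(s,e).ravel(),"top",proj(t,e).ravel())
c=proj(s,[q+Rz.apply(f(np.radians(30))-f(0))])[0]
for d,n in((s,"s"),(t,"t")):
    c=proj(d,[q+Rz.apply(f(np.radians(30))-f(0))])[0].astype(int)
    h=cv2.cvtColor(cv2.GaussianBlur(d["image"],(3,3),0),cv2.COLOR_BGR2HSV)[c[1]-25:c[1]+25,c[0]-36:c[0]+36]
    m=((h[...,1]<60)&(h[...,2]>100)).astype(np.uint8);N,L,S,C=cv2.connectedComponentsWithStats(m)
    for i in range(1,N):
        if S[i,4]>12:
            ys,xs=np.where(L==i);print(n,S[i]+[c[0]-36,c[1]-25,0,0,0],[(int(x+c[0]-36),round(ys[xs==x].mean()+c[1]-25,1),int(np.ptp(ys[xs==x])+1)) for x in np.unique(xs)[::3]])
E
```

```text
tool_pos: [0.5513, -0.0662, 0.1896]
tool_rot: [2.005, 2.416, -0.001]
contact_force: [7.8, 1.4, -0.1]
opening: 0.0139
grip_force: 49.1
tool_pos: [0.5018, -0.0756, 0.1713]
tool_rot: [2.004, 2.414, 0.0]
contact_force: [7.1, 1.2, 0.5]
opening: 0.0143
grip_force: 49.6
t: 15.1
tool_pos: [0.5009, -0.0758, 0.1707]
tool_rot: [2.006, 2.416, -0.004]
contact_force: [2.8, 1.9, 7.4]
opening: 0.0145
grip_force: 50.2
[ 0.5009 -0.0758  0.1707]
26 scene [249.6298 183.5809 256.045  185.2197 285.4414 192.729  292.0937 194.4284] top [314.4363 199.9434 308.2229 201.0605 280.2463 206.0905 274.0255 207.2089]
30 scene [251.4114 181.9979 257.7687 183.6153 286.8945 191.0252 293.4845 192.7018] top [315.0655 204.1929 308.8753 205.3063 281.0031 210.3196 274.8056 211.4343]
34 scene [253.1136 180.7674 259.4121 182.3644 288.2629 189.6799 294.7895 191.3348] top [315.6439 208.2842 309.4808 209.3932 281.7302 214.3866 275.5598 215.4969]
s [262 175   7  10  42] [(262, np.float64(182.0), 1), (265, np.float64(180.0), 9), (268, np.float64(182.5), 2)]
s [248 181  12  20  78] [(248, np.float64(197.5), 6), (251, np.float64(189.7), 16), (254, np.float64(183.0), 5), (257, np.float64(183.5), 4)]
s [274 185  23  27 205] [(274, np.float64(189.0), 5), (277, np.float64(188.5), 6), (280, np.float64(189.0), 7), (283, np.float64(189.5), 6), (286, np.float64(190.5), 6), (289, np.float64(197.5), 24), (292, np.float64(200.0), 23), (295, np.float64(194.0), 7)]
t [277 209   8   5  27] [(277, np.float64(211.5), 2), (280, np.float64(210.5), 4), (283, np.float64(211.0), 3)]
```

By the bar's position, tilt reads about 30° in the top view (row 210.5 at column 280, as predicted) and about 31° in the scene view. I'll check that the lever is undisturbed and the hold is steady, then hand in.

```bash
python3 -m jog '[[[0,0,0],[0,0,0]],[[0,0,0],[0,0,0]],[[0,0,0],[0,0,0]],[[0,0,0],[0,0,0]],[[0,0,0],[0,0,0]]]' |tail -6
python3 - <<'E'
from h import *
from station import job
s=optics.get_image("scene");w=cv2.GaussianBlur(s["image"],(3,3),0).astype(int)[200:245,350:390]
m=((w[...,2]<140)&(w[...,2]>w[...,0]*1.35)).astype(np.uint8);N,L,S,C=cv2.connectedComponentsWithStats(m)
ok=any(S[i,4]>80 and np.hypot(*(C[i]+[350,200]-[367.9,227.3]))<2 for i in range(1,N))
o=ctrl.get_obs();print(ok,o["tool_pos"],o["opening"])
if ok and o["opening"]>.012: print(job.finish_job())
E
```

```text
t: 15.7
tool_pos: [0.501, -0.0758, 0.1707]
tool_rot: [2.006, 2.416, -0.004]
contact_force: [1.9, 2.1, 7.1]
opening: 0.0141
grip_force: 50.2
True [ 0.50102287 -0.07578313  0.17073529] 0.01423473544102202
the job is handed in; nothing more can be done
None
```

The job is handed in: by my measurements the lever is down in the marked open notch and the gripper holds the bin open by its bar at about 30° of tilt, after one missed grab at the bar; the pot, colander, mug and spoon were not touched.

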